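# Key and seat the canister lid

### The job

The lid of the steel canister is resting loose on its gasket with its notch away from the canister's pin. With a fingertip against the stud on the lid, push the lid round, either way, until its notch stands over the pin, then press the lid down at its middle until it is fully home, and take the hand away. Do not lift the lid at any time, and leave the bottle, jug, sharpener and scoop where they stand.

Things in the scene. Friction and masses are not known exactly. Their poses are not given: they have to be found in the camera images.
- canister: Round steel canister screwed to the bench; body 120 mm across, flat flange 156 mm across with its top 90 mm above the bench. Origin: centre of its underside, on the bench. +x axis (level) points from the centre towards the pin, z up. On the flange stands a neck 88 mm across (rim 93 mm above the bench) on which the lid finally rests.
- gasket (a joint): How far (m) the black rubber gasket round the neck, 102 mm across, has been pressed down: 0 at the start (its top 100.5 mm above the bench), 0.0075 with the lid home. It carries the unseated lid; about 8 N of downward push makes it slide down, and it stays where it is pressed, without springing back.
- pin (a point): Top of the canister's pin, 99 mm above the bench, 60 mm from the canister's axis. The pin is a round steel bar 8 mm thick lying level and radially on the flange, from 53 to 75 mm from the axis, so its outer 13 mm shows beyond the lid's edge. Its top is 1.5 mm below the unseated lid's underside and it stops a misaligned lid from going down.
- lid: Loose bare-metal lid, about 0.25 kg, a disc 124 mm across and 6 mm thick. Origin: centre of the disc's underside, 100.5 mm above the bench at the start, 93 mm when home. +x axis (level) points from the centre to the notch, z up. Its hollow boss turns on a post in the canister's middle with 1.5 mm play. It turns all the way round, about 1 N at the stud, and stays where left.
- boss (a point): Centre of the top of the round boss in the middle of the lid's top, 52 mm across and 12 mm high (its flat top 18 mm above the lid's origin): the place to press.
- notch (a point): Middle of the notch, on the level of the disc's top, 57 mm from the lid's axis. The notch is cut through the disc's edge, 14 mm wide, from the edge in to 50 mm from the axis; the pin passes through it with 3 mm to spare on each side.
- stud (a point): Centre of the top of the upright polished round stud on the lid, 14 mm thick and 15 mm high above the disc's top, 50 mm from the lid's axis, exactly opposite the notch. Push its side to turn the lid.
- bottle: Bystander, loose: green glass bottle, 68 mm across, 230 mm high; origin at the centre of its underside.
- jug: Bystander, loose: white plastic jug with a side handle, 104 mm across (handle reaches 78 mm from the axis along -x), 188 mm high; origin at the centre of its underside.
- sharpener: Bystander, loose: chrome hand crank sharpener on a 110 x 70 mm foot, about 105 mm high; crank at +x; origin at the centre of the underside of its foot.
- scoop: Bystander, loose: white plastic scoop lying on the bench, about 180 mm long and 60 mm wide, 40 mm high, handle to -x; origin on the bench near the back of its bowl.
Mind the look-alikes: they are no part of the job. Leave any orange or pink look-alike of the canister alone.

How it is judged:
By the outcome, as a careful person would: the job done as asked, in the order asked, and still so for the second after the job is handed in, with the robot touching nothing.
It also fails if it takes over 51 s, if anything falls off the work surface, if the arm or the gripper's body presses on something with over 40 N, if the wrist force passes 120 N, or if a joint passes its speed limit or range.

### The arm

A 7-joint arm with a two-finger parallel gripper is mounted at the origin on the work surface. World frame = base frame: x ahead of the robot, y to its left, z up, the work surface at z = 0. Lengths are in m, angles in rad, forces in N, time in s.
With the tool pointing down it reaches from about 0.4 to 0.85 m from the base axis. Payload 4.5 kg.
Tool frame: the origin (TCP) lies on the centre line of the jaws, within the pads' length; the fingertips stand r.tips_ahead ahead of it and the grasp point (between the pads) is the TCP (r.tips_ahead is the distance from the TCP to the fingertips, in m); z points along the fingers, y is the direction in which the jaws open and shut (so a half turn about z gives the same grasp; the last joint's range is limited). The gripper opens to 88 mm and grips with 3 to 60 N. Pads are 18 mm wide; open, the fingers measure 123 mm over their backs; the gripper's body (75 mm by 187 mm) begins 45 mm behind the grasp point.
Start: joints at [-1.299, 0.689, -0.195, 1.565, 0.157, 0.902, -0.215], TCP at [0.147, 0.607, 0.258] pointing down, gripper open.
Joint ranges: [-3.01, 3.01], [-0.46, 2.08], [-1.47, 1.51], [0.13, 2.56], [-1, 4.14], [0.04, 2.09], [-2.66, 2.66]. Speed limits (rad/s): [2.57, 2.57, 3.14, 3.14, 3.14, 3.14, 3.14].

### API

Orientations are given as a unit quaternion [x, y, z, w].
In Python, from plant import r gives the robot as it stands.
- The arm moves only by the shell command python3 -m inch 'ROWS' [FORCE]. ROWS is JSON, a list of rows, each a list of 5 numbers: the shift along the world's x, y, z in units of 25 mm (1.0 is 25 mm), then the turn about the world's z in units of 6 degrees (1.0 is 6 degrees), then the finger opening in mm, from 0 to 88.1. A call has 1 to 5 rows; each row shifts and turns the commanded pose from where the row before left it; what a row does not reach is not made up. A row lasts 1/10 s, in which the tool goes at most 50 mm and 8.59 degrees, less where a joint would pass 70% of its speed; a pose out of reach is approached as far as the arm can. A call is refused whole if a number of a shift passes 1 or a number of a turn 1, either way. A call with a gripper value outside its range is refused whole. The fingers move at their own pace and stop on an object; FORCE is the grip in N (left out, the last holds). Time passes only in rows, so rows that do not move let the fingers close. It gives the time, the measured TCP pose, the force and the opening at its end, in the units of the state.
- r.get_state(): the state, without advancing time (a new reading comes with each control period).
- r.snapshot(name): name is "side" or "top" or "wrist"; returns a dict with "pixels" (400x640x3 uint8, red, green, blue), "range_z" (400x640 float32, m along the optical axis (not along the pixel's ray), 0 where there is no reading), "K" (3x3 intrinsics, pixels), "k1" (the pictures are not rectified: a ray, as slopes to the right and down, at radius r is drawn at 1 + k1 r^2 times it, then the intrinsics apply), "position" and "attitude" of the camera in the world. Camera axes: x right, y up, looking along -z (the intrinsics and any distortion apply to the point x, -y, -z); pixel columns grow to the right and rows downward; lengths in m; the calibration is good to about 2 mm. A picture is of the moment at which its call begins.
- r.finish_job(): hands the job in, once; it reports no verdict.
The state is a dict: "clock": time; "q": joint angles; "qd": joint speeds; "joint_torque": joint torques, N m; "tool_pos": TCP position; "eef_rot": TCP orientation; "contact_force": force on the tool from outside, world axes, zero at the start; "moment": the same for the moment, N m; "opening": opening from 0.0 (shut) to 1.0 (fully open).
Only numpy, scipy, OpenCV 4.12 (cv2) and the standard library are available. Lean on these libraries where they do the work, as an engineer would, in place of code of your own. Each camera call takes 0.05 s, during which the arm holds its last target. There are 200 camera calls.

## Working session

There is one attempt and no reset: what is moved stays moved. The work goes in short steps, Python scripts to look and compute and a shell command to move; the robot and the scene stay as the last step left them, time stands still between calls to the robot, and variables do not carry over. Pictures are saved under pics/ and viewed, about 8 in all and at most 12, crops included, and the job is handed in when it is done.

```bash
mkdir -p pics; ls
cat > h.py <<'E'
import numpy as np, cv2
from plant import r
from scipy.spatial.transform import Rotation as R
def snap(n,name=None):
    s=r.snapshot(n); 
    if name: cv2.imwrite('pics/'+name,s['pixels'][:,:,::-1])
    return s
def rot(s):
    a=np.array(s['attitude'],float); return a if a.shape==(3,3) else R.from_quat(a).as_matrix()
def world(s,u,v,d=None,z=None):
    K=s['K'];xd=(u-K[0,2])/K[0,0];yd=(v-K[1,2])/K[1,1];x,y=xd,yd
    for _ in range(20):
        f=1+s['k1']*(x*x+y*y);x,y=xd/f,yd/f
    ray=rot(s)@np.array([x,-y,-1.]) if np.isscalar(u) else np.stack([x,-y,-np.ones_like(x)],-1)@rot(s).T
    p=np.array(s['position'])
    if z is not None: d=(z-p[2])/ray[...,2]
    return p+ray*np.asarray(d)[...,None]
def cloud(s):
    v,u=np.mgrid[0:400,0:640].astype(float)
    return world(s,u,v,d=s['range_z'])
def px(s,P):
    c=rot(s).T@(np.array(P)-s['position']);x,y=c[0]/-c[2],-c[1]/-c[2];f=1+s['k1']*(x*x+y*y)
    return s['K'][0,0]*x*f+s['K'][0,2],s['K'][1,1]*y*f+s['K'][1,2]
E
python3 - <<'E'
from h import *
a=snap('top','t1.png');b=snap('side','s1.png')
for s in(a,b):print(s['position'],rot(s).round(2).tolist(),s['K'][0,0],s['k1'])
print(r.get_state(),r.tips_ahead)
E
```

```text
pics
[ 0.45479889 -0.0080528   0.94164238] [[-0.02, 0.99, -0.1], [-1.0, -0.02, -0.02], [-0.02, 0.1, 0.99]] 396.18046336780225 -0.028869277161786357
[ 0.41324166 -0.68786747  0.71867373] [[0.98, 0.11, -0.13], [-0.17, 0.67, -0.73], [0.01, 0.74, 0.67]] 386.397425812465 -0.07124370702080418
{'clock': 0.1, 'q': array([-1.29916956,  0.6899194 , -0.19446486,  1.56620991,  0.15729624,
        0.9024932 , -0.21509758]), 'qd': array([ 1.60369203e-03, -8.55011443e-05,  1.31617250e-03, -2.00702332e-03,
       -7.20862580e-04,  1.09775853e-03,  5.27820171e-04]), 'joint_torque': array([-2.33376413e-03, -5.28507221e+01, -1.27089500e+00, -1.53841031e+01,
       -5.24212781e-02,  1.99720605e-03,  3.91598212e-05]), 'tool_pos': array([0.14718868, 0.60688403, 0.25698479]), 'eef_rot': array([ 1.18618360e-01,  9.92939580e-01, -8.21489277e-04, -2.37524121e-05]), 'contact_force': array([-0.48121852,  0.21472458, -1.07683849]), 'moment': array([-0.03248349,  0.00151131,  0.037852  ]), 'opening': 1.002621290250586} 0.019
```

View pics/t1.png

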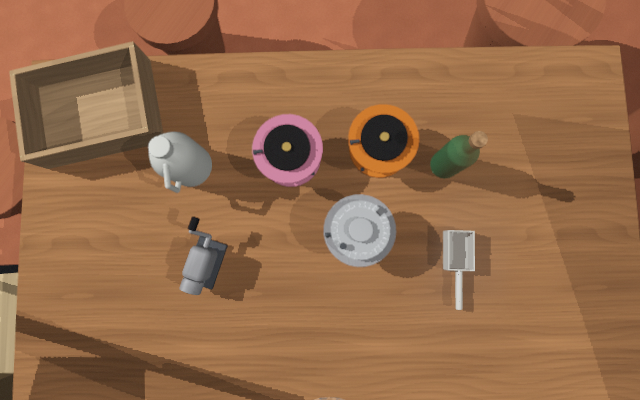

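View pics/s1.png

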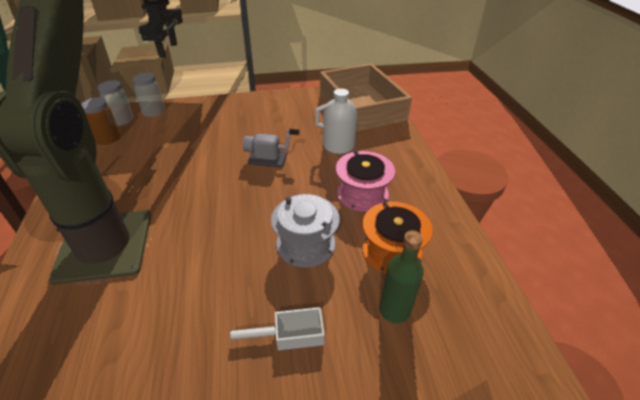

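The top view shows the steel canister at about (360,230), with dark marks at (328,235), (343,246) and (380,211). In the side view it sits at about (306,225). I'll zoom in on both.

Run:
```python
from h import *
a=snap('top');b=snap('side')
A=cv2.resize(a['pixels'][185:275,315:405],(540,540),interpolation=cv2.INTER_CUBIC)
cv2.imwrite('pics/c2.png',A[:,:,::-1])
P=cloud(a);
w=P[185:275,315:405].reshape(-1,3)
h=w[(w[:,2]>.085)&(w[:,2]<.13)];print(len(h),h.min(0),h.max(0),(h.max(0)+h.min(0))/2)
b_=w[(w[:,2]>.114)&(w[:,2]<.12)];print('boss+stud',len(b_),np.median(b_,0))
for u,v in((360,230),(343,246),(328,235),(380,211)):print(u,v,P[v,u].round(4),world(a,u,v,z=.115).round(4),world(a,u,v,z=.1).round(4))
```

```text
4111 [ 0.41522724 -0.15217413  0.0863405 ] [0.56987594 0.00233422 0.12574685] [ 0.49255159 -0.07491995  0.10604368]
boss+stud 314 [ 0.49251358 -0.07402797  0.11873855]
360 230 [ 0.4906 -0.0729  0.1185] [ 0.4907 -0.0732  0.115 ] [ 0.4914 -0.0744  0.1   ]
343 246 [ 0.4582 -0.0368  0.122 ] [ 0.4582 -0.037   0.115 ] [ 0.4583 -0.0375  0.1   ]
328 235 [ 0.482  -0.0063  0.1017] [ 0.4816 -0.0063  0.115 ] [ 0.4821 -0.0063  0.1   ]
380 211 [ 0.5317 -0.1191  0.0919] [ 0.5296 -0.1161  0.115 ] [ 0.531 -0.118  0.1  ]
```

View pics/c2.png

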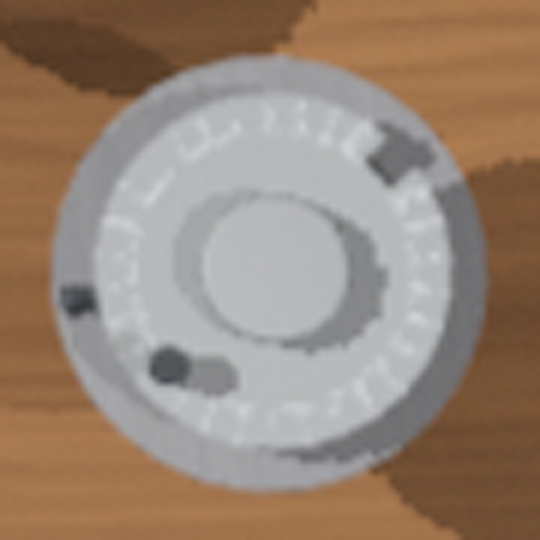

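The steel canister's centre is about (0.4925, -0.075). The pin is at 98.7° (r 69.5 mm), the stud at 132° (r 51 mm) and the notch at about -48°, so these agree with the given sizes. I'll push the stud counter-clockwise through about 147°. First I move above the clockwise side of the stud with the fingers shut and the jaw axis radial.

```bash
for i in 1 2 3 4; do python3 -m inch '[[0.53,-1,0,-1,0],[0.53,-1,0,-1,0],[0.53,-1,0,-1,0],[0.53,-1,0,-1,0],[0.53,-1,0,-1,0]]' 20|tail -1; done
python3 -m inch '[[0.53,-1,0,-0.7,0],[0.53,-1,0,0,0],[0.53,-1,0,0,0],[0.53,-1,0,0,0],[0.53,-1,0,0,0]]'; python3 -m inch '[[0,0,0,0,0],[0,0,0,0,0]]'
cat > fine.py <<'E'
from h import *
import sys
def goal(th,gap,c=(.4925,-.075),rad=.052):
    th=np.radians(th);u=np.array([np.cos(th),np.sin(th)]);t=np.array([u[1],-u[0]])
    return np.array(c)+rad*u+(.016+gap)*t
def now():
    s=r.get_state();y=R.from_quat(s['eef_rot']).as_matrix()[:,1]
    return s['tool_pos'],np.degrees(np.arctan2(y[1],y[0])),s
E
python3 - <<'E'
from fine import *
p,a,s=now();g=goal(132,.012);print(p,a,s['q'].round(2),s['clock'],s['opening'],g,(g-p[:2])/.025,(.130-p[2])/.025,(-48-a)/6)
E
```

```text
opening: 0.571
opening: 0.117
opening: 0.003
opening: 0.004
clock: 2.7
tool_pos: [0.4789, -0.0185, 0.2577]
eef_rot: [0.933, 0.36, 0.0, -0.0]
contact_force: [0.6, -0.1, -0.8]
opening: 0.004
clock: 2.9
tool_pos: [0.4782, -0.0176, 0.2576]
eef_rot: [0.933, 0.359, -0.0, -0.0]
contact_force: [-0.0, -1.0, 0.8]
opening: 0.01
[ 0.47822313 -0.01762397  0.25756761] -47.883376103649184 [-0.28  0.52  0.34  2.01 -0.28  0.65 -0.59] 2.9 0.009855696463764371 [ 0.47851326 -0.01762081] [0.0116055  0.00012631] -5.102704240405213 -0.019437316058469396
```

Tracking is accurate. I'll lower most of the way and look before going beside the stud.

```bash
python3 -m inch '[[0,0,-1,0,0],[0,0,-1,0,0],[0,0,-1,0,0],[0,0,-0.8,0,0],[0,0,0,0,0]]'
python3 - <<'E'
from h import *
b=snap('side');w=snap('wrist')
A=cv2.resize(b['pixels'][170:270,245:365],(480,400),interpolation=cv2.INTER_CUBIC)
W=cv2.resize(w['pixels'],(640,400))
cv2.imwrite('pics/c3.png',np.vstack([np.hstack([A,np.zeros((400,160,3),np.uint8)]),W])[:,:,::-1][:,:640])
cv2.imwrite('pics/c3.png',cv2.resize(cv2.imread('pics/c3.png'),(480,600)))
E
```

```text
clock: 3.4
tool_pos: [0.4764, -0.0158, 0.1609]
eef_rot: [0.933, 0.361, -0.002, -0.001]
contact_force: [-0.2, 0.6, 0.1]
opening: 0.005
```

View pics/c3.png

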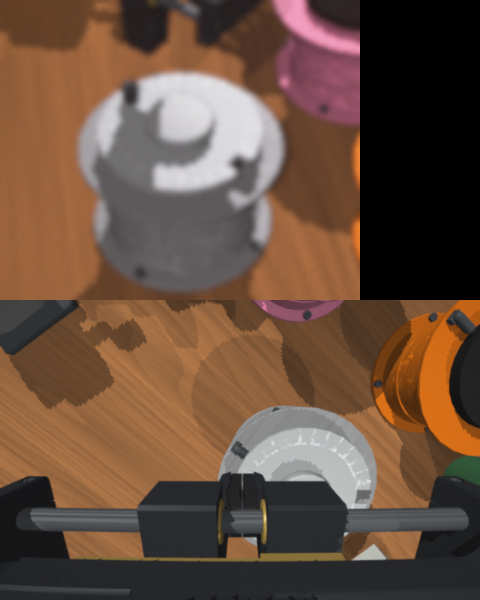

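Run:
```python
from h import *
b=snap('side');w=snap('wrist')
st=r.get_state();T=R.from_quat(st['eef_rot']).as_matrix();p=st['tool_pos']
tip=p+T[:,2]*.019
for n,P in(('tip',tip),('tcp',p),('stud',[.459,-.038,.1215]),('pin',[.4825,-.007,.099]),('boss',[.4925,-.075,.1185])):print(n,px(b,P),px(w,P))
A=cv2.resize(b['pixels'][70:270,205:405],(600,600),interpolation=cv2.INTER_CUBIC)
cv2.imwrite('pics/c4.png',A[:,:,::-1])
print(p,T.round(2).tolist())
```

```text
tip (np.float64(294.8861454771886), np.float64(184.0047676814774)) (np.float64(324.0884346222852), np.float64(246.6556670176471))
tcp (np.float64(294.5684148567688), np.float64(177.5914625843984)) (np.float64(324.286807182465), np.float64(263.78538743479527))
stud (np.float64(287.75774143354033), np.float64(198.5878331667082)) (np.float64(327.1934358563641), np.float64(272.8554653217091))
pin (np.float64(296.5223144176315), np.float64(195.7280596757452)) (np.float64(316.20930008807534), np.float64(204.92127603133687))
boss (np.float64(304.69715234777783), np.float64(208.96661756315277)) (np.float64(404.32599854054627), np.float64(270.28548102130685))
[ 0.47891064 -0.01702894  0.16370391] [[0.74, 0.67, 0.0], [0.67, -0.74, 0.0], [0.0, 0.0, -1.0]]
```

View pics/c4.png

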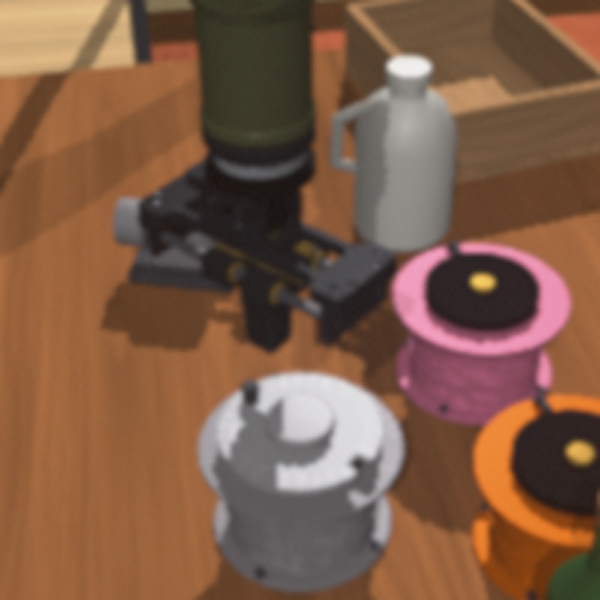

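The fingertip appears at (294,185) in the side view and is predicted at (295,184). The stud is at (288,200) and predicted at (288,199), so the calibration is consistent. I'll lower beside the stud and work out the arc rows.

```bash
python3 -m inch '[[0,0,-0.6,0,0],[0,0,-0.5,0,0],[0,0,-0.25,0,0],[0,0,0,0,0],[0,0,0,0,0]]'
python3 - <<'E'
from fine import *
p,a,s=now();print(p,a,s['contact_force'])
q=p[:2]
for k,th in enumerate([132]+list(np.arange(138,283,6))+[278.7]):
    g=goal(th,0);print(th,((g-q)/.025).round(2),g.round(4));q=g
E
```

```text
clock: 4.1
tool_pos: [0.4788, -0.0175, 0.1296]
eef_rot: [0.933, 0.36, 0.0, 0.0]
contact_force: [-0.9, 0.1, -0.6]
opening: 0.011
[ 0.47881709 -0.01753002  0.12961921] -47.81997712063918 [-0.88852101  0.07188386 -0.56906987]
132 [-0.37 -0.32] [ 0.4696 -0.0257]
138 [-0.2  -0.11] [ 0.4646 -0.0283]
144 [-0.19 -0.13] [ 0.4598 -0.0315]
150 [-0.17 -0.15] [ 0.4555 -0.0351]
156 [-0.16 -0.16] [ 0.4515 -0.0392]
162 [-0.14 -0.18] [ 0.448  -0.0437]
168 [-0.12 -0.19] [ 0.445  -0.0485]
174 [-0.1 -0.2] [ 0.4425 -0.0537]
180 [-0.08 -0.21] [ 0.4405 -0.059 ]
186 [-0.06 -0.22] [ 0.4391 -0.0645]
192 [-0.03 -0.23] [ 0.4383 -0.0702]
198 [-0.01 -0.23] [ 0.4381 -0.0759]
204 [ 0.02 -0.23] [ 0.4385 -0.0815]
210 [ 0.04 -0.22] [ 0.4395 -0.0871]
216 [ 0.06 -0.22] [ 0.441  -0.0926]
222 [ 0.08 -0.21] [ 0.4432 -0.0979]
228 [ 0.11 -0.2 ] [ 0.4458 -0.1029]
234 [ 0.13 -0.19] [ 0.449  -0.1077]
240 [ 0.15 -0.17] [ 0.4526 -0.112 ]
246 [ 0.16 -0.16] [ 0.4567 -0.116 ]
252 [ 0.18 -0.14] [ 0.4612 -0.1195]
258 [ 0.19 -0.12] [ 0.466  -0.1225]
264 [ 0.2 -0.1] [ 0.4712 -0.125 ]
270 [ 0.21 -0.08] [ 0.4765 -0.127 ]
276 [ 0.22 -0.06] [ 0.482  -0.1284]
282 [ 0.23 -0.03] [ 0.4877 -0.1292]
278.7 [-0.12  0.01] [ 0.4845 -0.1288]
```

Next I approach the stud and push the first 30°, then check.

```bash
python3 -m inch '[[-0.19,-0.16,0,0,0],[-0.18,-0.16,0,0,0],[-0.2,-0.11,0,1,0],[-0.19,-0.13,0,1,0],[-0.17,-0.15,0,1,0]]'
python3 -m inch '[[-0.16,-0.16,0,1,0],[-0.14,-0.18,0,1,0],[0,0,0,0,0]]'
python3 - <<'E'
from fine import *
p,a,s=now();print(p,a,s['contact_force'],goal(162,0))
t=snap('top','t5.png');A=cv2.resize(t['pixels'][185:275,315:405],(540,540),interpolation=cv2.INTER_CUBIC)
cv2.imwrite('pics/c5.png',A[:,:,::-1])
E
```

```text
clock: 4.6
tool_pos: [0.4553, -0.0356, 0.1294]
eef_rot: [0.864, 0.503, 0.001, 0.0]
contact_force: [0.9, 0.2, -0.1]
opening: 0.005
clock: 4.9
tool_pos: [0.447, -0.0448, 0.1294]
eef_rot: [0.808, 0.589, -0.0, 0.0]
contact_force: [0.1, 0.4, -0.0]
opening: 0.008
[ 0.44700034 -0.04477789  0.1293505 ] -17.892360305949367 [ 0.13807706  0.39437211 -0.03305139] [ 0.44798933 -0.04371421]
```

View pics/c5.png

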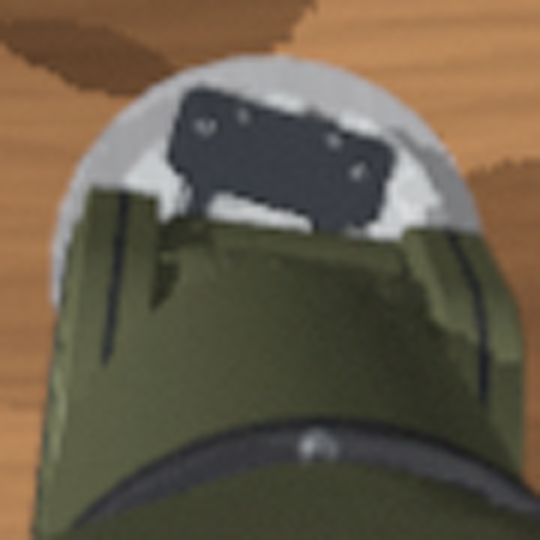

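The top view is blocked by the arm, so I'll use the side camera from here. Continuing the arc.

```bash
python3 -m inch '[[-0.11,-0.17,0,1,0],[-0.09,-0.18,0,1,0],[-0.08,-0.21,0,1,0],[-0.06,-0.22,0,1,0],[-0.03,-0.23,0,1,0]]'
python3 -m inch '[[-0.01,-0.23,0,1,0],[0.02,-0.23,0,1,0],[0.04,-0.22,0,1,0],[0,0,0,0,0]]'
python3 - <<'E'
from fine import *
p,a,s=now();print(p,a,s['contact_force'],goal(210,0))
b=snap('side');A=cv2.resize(b['pixels'][155:275,240:400],(800,600),interpolation=cv2.INTER_CUBIC)
cv2.imwrite('pics/c6.png',A[:,:,::-1])
E
```

```text
clock: 5.45
tool_pos: [0.4386, -0.0687, 0.1291]
eef_rot: [0.627, 0.779, 0.0, 0.0]
contact_force: [0.4, 1.3, 0.7]
opening: 0.003
clock: 5.85
tool_pos: [0.4397, -0.0866, 0.1291]
eef_rot: [0.5, 0.866, -0.0, 0.0]
contact_force: [-0.5, 0.7, -0.2]
opening: 0.007
[ 0.43969668 -0.08663816  0.12906984] 30.01718931209634 [-0.52926681  0.66417739 -0.16086664] [ 0.43946668 -0.08714359]
```

View pics/c6.png

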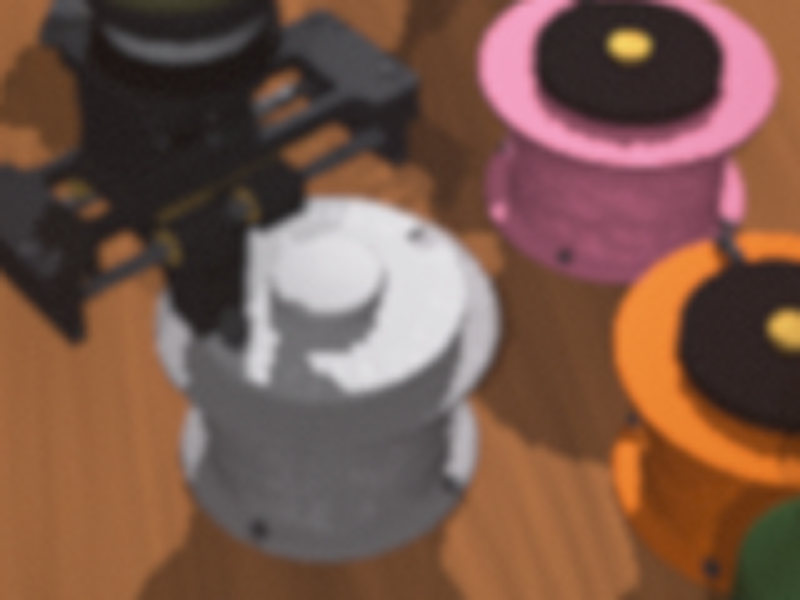

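The fingertip is against the stud at crop (232,335), and the notch has come round to (425,237), so the lid is turning. I'll continue to about 270°.

```bash
python3 -m inch '[[0.06,-0.23,0,1,0],[0.08,-0.22,0,1,0],[0.10,-0.2,0,1,0],[0.13,-0.19,0,1,0],[0.15,-0.17,0,1,0]]'
python3 -m inch '[[0.16,-0.16,0,1,0],[0.18,-0.14,0,1,0],[0.19,-0.12,0,1,0],[0.2,-0.1,0,1,0],[0,0,0,0,0]]'
python3 - <<'E'
from fine import *
p,a,s=now();print(p,a,s['contact_force'],goal(264,0))
b=snap('side')
c=np.array([.4925,-.075]);
q=world(b,325,202.4,z=.1065)[:2]-c;print('old notch',np.degrees(np.arctan2(q[1],q[0])),np.hypot(*q))
A=cv2.resize(b['pixels'][180:255,260:360],(800,600),interpolation=cv2.INTER_CUBIC)
cv2.imwrite('pics/c7.png',A[:,:,::-1])
E
```

```text
clock: 6.4
tool_pos: [0.4521, -0.1108, 0.1289]
eef_rot: [0.257, 0.966, -0.0, -0.001]
contact_force: [0.2, 0.9, 0.5]
opening: 0.008
clock: 6.9
tool_pos: [0.471, -0.1243, 0.1288]
eef_rot: [0.052, 0.999, 0.0, -0.0]
contact_force: [-0.1, 0.7, 0.5]
opening: 0.009
[ 0.47097478 -0.12431292  0.12878325] 83.99444946134558 [-0.06515792  0.67380874  0.51826444] [ 0.47115217 -0.12504268]
old notch 26.910083301769966 0.057296368972000154
```

View pics/c7.png

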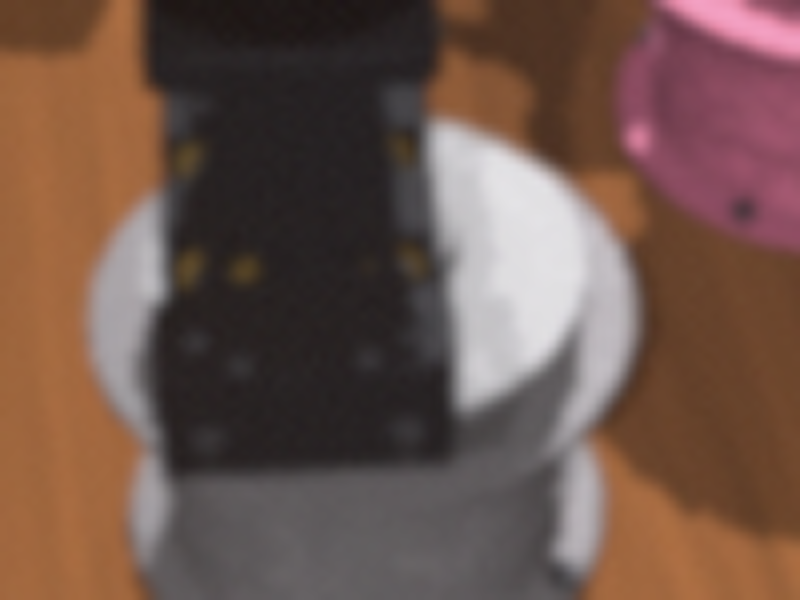

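The gripper now hides the notch from the side camera. The earlier notch reading was 26.9° at r 57.3 mm, against 30° nominal, so the lid lags about 2.5°. I'll push to nominal 278.7°, which cannot overshoot, then back off and look from the top.

```bash
python3 -m inch '[[0.21,-0.08,0,1,0],[0.21,-0.06,0,1,0],[0.12,-0.03,0,0.45,0],[0,0,0,0,0],[0,0,0,0,0]]'
python3 - <<'E'
from fine import *
p,a,s=now();print(p,a,s['contact_force'],goal(278.7,0))
E
python3 -m inch '[[-0.3,0,0,0,0],[-0.5,0,0,0,0],[0,0,1,0,0],[0,0,1,0,0],[0,0,1,0,0]]'
python3 -m inch '[[0,1,1,0,0],[0,1,0,0,0],[0,1,0,0,0],[0,1,0,0,0],[0,1,0,0,0]]'
python3 -m inch '[[0,1,0,0,0],[0,1,0,0,0],[0,1,0,0,0],[0,1,0,0,0],[0,1,0,0,0]]'
python3 - <<'E'
from fine import *
t=snap('top');A=cv2.resize(t['pixels'][185:275,315:405],(600,600),interpolation=cv2.INTER_CUBIC)
cv2.imwrite('pics/c8.png',A[:,:,::-1])
E
```

```text
clock: 7.45
tool_pos: [0.4842, -0.1283, 0.1289]
eef_rot: [-0.076, 0.997, 0.0, -0.0]
contact_force: [0.8, 0.6, 0.7]
opening: 0.005
[ 0.48417532 -0.12828709  0.128948  ] 98.69837904391902 [0.75071598 0.6470151  0.70752647] [ 0.48454966 -0.12882186]
clock: 7.95
tool_pos: [0.4634, -0.1283, 0.2047]
eef_rot: [-0.077, 0.997, 0.0, -0.001]
contact_force: [0.4, -0.9, -0.3]
opening: 0.005
clock: 8.45
tool_pos: [0.4636, -0.0028, 0.229]
eef_rot: [-0.077, 0.997, -0.0, -0.0]
contact_force: [0.3, 0.4, 0.5]
opening: 0.007
clock: 8.95
tool_pos: [0.4636, 0.1221, 0.2289]
eef_rot: [-0.077, 0.997, -0.0, -0.0]
contact_force: [0.2, 0.2, 0.5]
opening: 0.006
```

View pics/c8.png

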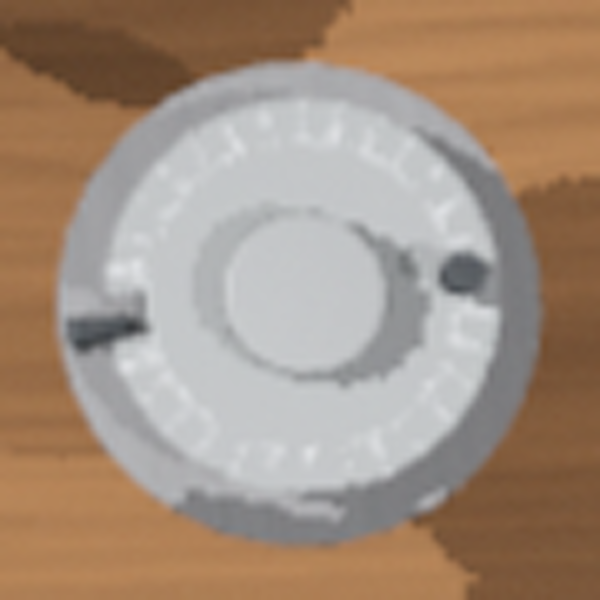

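The stud is at crop (464,272) and the pin shows at (78–145,330) through the notch, which seems slightly short of the pin on the clockwise side. I'll measure how far.

Run:
```python
from fine import *
t=snap('top');g=t['pixels'].astype(int).sum(2)//3
def ang(u,v,z,c):
    q=world(t,u,v,z=z)[:2]-c;return round(np.degrees(np.arctan2(q[1],q[0])),1),round(np.hypot(*q)*1000,1)
P=cloud(t);
# boss centre, stud, pin by masks
yy,xx=np.mgrid[0:400,0:640]
print(g[224:242,323:345])
m=(g<115)&(xx>378)&(xx<390)&(yy>219)&(yy<232);u,v=xx[m].mean(),yy[m].mean()
roi=(xx>315)&(xx<405)&(yy>185)&(yy<275)
bm=roi&(P[...,2]>.114)&(np.hypot(P[...,0]-.4925,P[...,1]+.075)<.035);c=(P[bm][:,:2].max(0)+P[bm][:,:2].min(0))/2;print('boss',c,bm.sum())
fl=roi&(P[...,2]>.08);cf=(P[fl][:,:2].max(0)+P[fl][:,:2].min(0))/2;print('flange',cf)
print('stud',u,v,ang(u,v,.1215,c),ang(u,v,.1215,cf))
m=(g<110)&(xx>322)&(xx<338)&(yy>228)&(yy<240);u,v=xx[m].mean(),yy[m].mean()
print('pin',u,v,ang(u,v,.098,cf),ang(u,v,.098,c))
```

```text
[[128 151 160 160 159 159 161 171 196 211 209 212 223 210 198 198 198 198
  198 199 194 184]
 [134 156 161 160 159 159 162 179 211 224 220 214 222 211 203 198 197 198
  197 198 193 179]
 [137 157 160 161 159 159 162 175 202 211 209 207 218 212 202 198 198 198
  198 198 193 179]
 [142 166 160 160 159 160 161 172 193 198 198 201 208 208 207 197 198 198
  198 198 193 180]
 [143 173 172 173 171 168 162 170 189 195 188 190 180 187 205 198 198 198
  199 198 193 179]
 [141 176 178 178 178 176 170 163 166 176 169 169 153 157 198 198 198 198
  198 198 193 180]
 [141 177 178 179 178 178 174 161 157 161 161 158 146 146 198 198 198 198
  198 198 193 180]
 [140 177 179 179 176 167 167 163 162 157 148 160 145 147 198 198 198 199
  199 198 196 188]
 [139 168 153 151 142 136 136 132 130 120 110 123 121 143 195 198 199 198
  199 198 199 194]
 [136 158 111 104  93 100  99  94  93  90  85  70  84 115 174 198 197 199
  198 199 199 193]
 [136 157 115 103  92  94  93  89  83  83  75  63  81 107 158 198 199 198
  199 198 198 196]
 [132 150 115  97  87  83  77  69  71  95 112 126 156 166 190 208 198 198
  1
[... 164 characters left out ...]
11 213 212 203 199
  198 198 199 198]
 [116 145 171 151 145 149 159 156 158 187 198 200 205 210 218 218 211 198
  199 198 198 198]
 [111 134 168 168 160 162 160 160 166 189 215 221 212 208 213 213 210 199
  199 198 198 199]
 [107 125 161 172 160 161 161 160 163 182 213 218 206 203 203 203 206 208
  199 199 199 199]
 [109 114 146 176 168 161 161 160 162 168 188 201 199 199 199 203 214 215
  204 199 198 199]]
boss [ 0.4947845  -0.07413593] 478
flange [ 0.4925932  -0.07491999]
stud 383.9 225.96666666666667 (np.float64(-86.4), np.float64(48.2)) (np.float64(-83.7), np.float64(47.6))
pin 329.8285714285714 234.37142857142857 (np.float64(98.1), np.float64(65.3)) (np.float64(100.1), np.float64(64.9))
```

Run:
```python
from fine import *
t=snap('top')
cf=np.array([.4926,-.0749])
def ang(p):q=p[:2]-cf;return np.degrees(np.arctan2(q[1],q[0])).round(1),(np.hypot(*q)*1e3).round(1)
print('notch',[ang(world(t,334.5,v,z=.1065)) for v in(228.3,231.8,235.2)])
print('pin',[ang(world(t,*p,z=.097)) for p in((328,234.6),(334,233.6))])
p,a,s=now()
for th,gp in((278.7,.02),(282.5,0)):
    g=goal(th,gp);print(g,(g-p[:2])/.025);p=np.r_[g,p[2]]
print(a,s['tool_pos'])
```

```text
notch [(np.float64(86.7), np.float64(54.7)), (np.float64(94.4), np.float64(54.9)), (np.float64(101.7), np.float64(56.1))]
pin [(np.float64(97.9), np.float64(69.2)), (np.float64(97.8), np.float64(56.3))]
[ 0.46477978 -0.13184707] [  0.04159648 -10.18050791]
[ 0.48813412 -0.12923043] [0.93417364 0.10466582]
99.008219192743 [0.46373987 0.12266563 0.22907159]
```

The notch centre is at 94.4° and the pin at about 98°, so about 4° more is needed.

```bash
python3 -m inch '[[0,-1,0,0.3,0],[0,-1,0,0.3,0],[0,-1,0,0,0],[0,-1,0,0,0],[0,-1,0,0,0]]' >/dev/null
python3 -m inch '[[0,-1,0,0,0],[0,-1,0,0,0],[0,-1,0,0,0],[0,-1,0,0,0],[0,-1,0,0,0]]' >/dev/null
python3 -m inch '[[0,-0.05,-1,0,0],[0,0,-1,0,0],[0,0,-1,0,0],[0,0,-1,0,0],[0,0,0,0,0]]'
python3 -m inch '[[0.4,0,0,0,0],[0.3,0,0,0,0],[0.15,0,0,0,0],[0.12,0,0,0,0],[0,0,0,0,0]]'
python3 -m inch '[[0,0,0,0,0]]'
```

```text
clock: 10.6
tool_pos: [0.4619, -0.1311, 0.127]
eef_rot: [-0.108, 0.994, 0.0, -0.003]
contact_force: [-0.6, 0.6, -0.8]
opening: 0.003
clock: 11.1
tool_pos: [0.4892, -0.1299, 0.1294]
eef_rot: [-0.109, 0.994, -0.0, 0.001]
contact_force: [-1.0, 0.3, 0.9]
opening: 0.007
clock: 11.2
tool_pos: [0.489, -0.1298, 0.1293]
eef_rot: [-0.109, 0.994, 0.0, 0.0]
contact_force: [-0.6, -0.1, -0.3]
opening: 0.006
```

```bash
python3 -m inch '[[-0.3,0,0,0,0],[-0.5,0,0,0,0],[0,0,1,0,0],[0,0,1,0,0],[0,0,1,0,0]]' >/dev/null
python3 -m inch '[[0,1,1,0,0],[0,1,0,0,0],[0,1,0,0,0],[0,1,0,0,0],[0,1,0,0,0]]' >/dev/null
python3 -m inch '[[0,1,0,0,0],[0,1,0,0,0],[0,1,0,0,0],[0,1,0,0,0],[0,1,0,0,0]]'
python3 - <<'E'
from fine import *
t=snap('top');A=cv2.resize(t['pixels'][185:275,315:405],(600,600),interpolation=cv2.INTER_CUBIC)
cv2.imwrite('pics/c9.png',A[:,:,::-1])
g=t['pixels'].astype(int).sum(2)//3;print(g[226:242,323:341])
p,a,s=now();print(((np.array([.4926,-.0749])-p[:2])/.025),a)
E
```

```text
clock: 12.7
tool_pos: [0.468, 0.1207, 0.2289]
eef_rot: [-0.109, 0.994, -0.0, -0.0]
contact_force: [0.6, -0.0, 0.8]
opening: 0.001
[[136 158 161 160 159 160 162 174 196 198 199 200 203 201 206 198 198 199]
 [136 158 160 161 159 159 164 181 203 198 198 199 204 206 205 198 198 199]
 [133 158 160 161 160 159 165 183 205 211 209 207 212 211 202 199 199 198]
 [133 157 161 160 161 160 162 178 201 207 206 205 207 204 199 199 198 199]
 [137 170 171 170 165 168 161 174 195 198 198 199 197 195 198 198 199 198]
 [140 177 178 177 171 165 161 170 185 179 175 176 171 169 198 198 198 198]
 [138 168 154 152 141 135 136 135 142 124 111 118 121 147 198 198 198 199]
 [137 157 112 104  92 100 100  94  94  88  76  67  85 137 195 199 199 198]
 [136 158 114 104  93  92  92  92  89  89  83  65  82 121 175 199 198 199]
 [132 151 115  96  87  86  84  78  75  80  76  75  99 114 158 199 198 198]
 [127 147 133  81  69  72  87  94  94  97  97 112 143 132 148 198 198 199]
 [122 149 162 128  93 109 141 136 122 145 144 151 167 163 159 199 199 199]
 [116 144 175 163 145 150 160 156 151 168 182 186 189 190 193 211 208 199]
 [109 134 171 172 160 162 159 160 163 172 193 198 199 201 209 218 215 203]
 [107 125 160 172 161 162 161 160 161 170 189 199 201 205 208 219 216 206]
 [108 114 146 174 168 162 160 159 161 169 187 199 201 206 204 213 212 206]]
[ 0.98069738 -8.05124301] 102.81562719802032
```

View pics/c9.png

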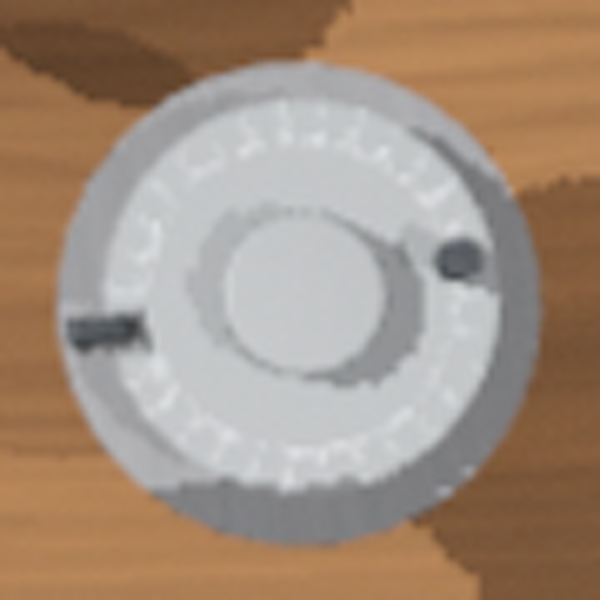

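The notch now spans rows 230.8–237.7 (centre 234.2). The pin centre is at 233.6–234, so they are aligned. Next I move over the boss and lower to contact.

```bash
python3 -m inch '[[0.2,-1,0,0,0],[0.2,-1,0,0,0],[0.2,-1,0,0,0],[0.2,-1,0,0,0],[0.18,-1,0,0,0]]' >/dev/null
python3 -m inch '[[0,-1,0,0,0],[0,-1,0,0,0],[0,-1,0,0,0],[0,-0.05,0,0,0],[0,0,0,0,0]]'
python3 -m inch '[[0,0,-1,0,0],[0,0,-1,0,0],[0,0,-1,0,0],[0,0,-0.4,0,0],[0,0,0,0,0]]' 
python3 -m inch '[[0,0,-0.1,0,0],[0,0,-0.1,0,0],[0,0,-0.1,0,0],[0,0,0,0,0],[0,0,0,0,0]]'
```

```text
clock: 13.75
tool_pos: [0.4926, -0.0814, 0.2289]
eef_rot: [-0.108, 0.994, 0.0, -0.0]
contact_force: [0.1, -0.2, -0.0]
opening: 0.006
clock: 14.25
tool_pos: [0.4925, -0.0797, 0.1432]
eef_rot: [-0.11, 0.994, 0.0, -0.001]
contact_force: [-0.4, 0.6, 0.4]
opening: 0.005
clock: 14.75
tool_pos: [0.4936, -0.0811, 0.1369]
eef_rot: [-0.109, 0.994, -0.0, 0.001]
contact_force: [-0.1, -0.2, 1.3]
opening: 0.007
```

This is 6 mm off centre in y. I'll rise, correct, and press in small steps.

```bash
python3 -m inch '[[0,0,0.15,0,0],[-0.03,0.24,0.1,0,0],[0,0,-0.1,0,0],[0,0,-0.15,0,0],[0,0,0,0,0]]'
python3 -m inch '[[0,0,-0.1,0,0],[0,0,-0.1,0,0],[0,0,0,0,0]]'
python3 -m inch '[[0,0,-0.1,0,0],[0,0,-0.05,0,0],[0,0,0,0,0]]'
```

```text
clock: 15.25
tool_pos: [0.4924, -0.0749, 0.1361]
eef_rot: [-0.109, 0.994, 0.0, -0.0]
contact_force: [-0.5, -0.6, -0.1]
opening: 0.006
clock: 15.55
tool_pos: [0.4924, -0.075, 0.1315]
eef_rot: [-0.109, 0.994, 0.0, -0.0]
contact_force: [-0.5, 0.2, 2.4]
opening: 0.008
clock: 15.85
tool_pos: [0.4924, -0.075, 0.1303]
eef_rot: [-0.109, 0.994, -0.001, 0.001]
contact_force: [-6.4, -0.1, 32.1]
opening: 0.002
```

```bash
python3 -m inch '[[0,0,-0.02,0,0],[0,0,0,0,0]]'
python3 -m inch '[[0,0,0.5,0,0],[0,0,1,0,0],[0,0,1,0,0],[0,0,1,0,0],[0,0,0.5,0,0]]'>/dev/null
python3 -m inch '[[0,1,0,0,0],[0,1,0,0,0],[0,1,0,0,0],[0,1,0,0,0],[0,1,0,0,0]]'>/dev/null
python3 -m inch '[[0,1,0,0,0],[0,1,0,0,0],[0,1,0,0,0],[0,0,0,0,0],[0,0,0,0,0]]'
python3 - <<'E'
from fine import *
t=snap('top');b=snap('side');P=cloud(t);d=np.hypot(P[...,0]-.4925,P[...,1]+.075)
for n,l,h in(('boss',0,.022),('disc',.034,.042),('flange',.067,.075)):
    m=(d>=l)&(d<h)&(P[...,2]>.08);z=P[m];A=np.c_[z[:,:2]-[.4925,-.075],np.ones(len(z))];k=np.linalg.lstsq(A,z[:,2],rcond=None)[0]
    print(n,np.median(z[:,2]).round(4),'tilt',k[:2].round(3),len(z))
A=cv2.resize(t['pixels'][185:275,315:405],(400,400),interpolation=cv2.INTER_CUBIC);B=cv2.resize(b['pixels'][175:275,255:355],(400,400),interpolation=cv2.INTER_CUBIC)
cv2.imwrite('pics/c10.png',np.hstack([A,B])[:,:,::-1])
E
```

```text
clock: 16.05
tool_pos: [0.4924, -0.0749, 0.1303]
eef_rot: [-0.109, 0.994, -0.001, 0.001]
contact_force: [-7.0, 0.5, 37.5]
opening: 0.002
clock: 17.55
tool_pos: [0.4921, 0.1245, 0.2266]
eef_rot: [-0.109, 0.994, -0.001, -0.001]
contact_force: [-0.3, -0.9, -0.7]
opening: 0.004
boss 0.112 tilt [0.001 0.012] 347
disc 0.1001 tilt [ 0.004 -0.   ] 430
flange 0.0912 tilt [0.002 0.002] 763
```

View pics/c10.png

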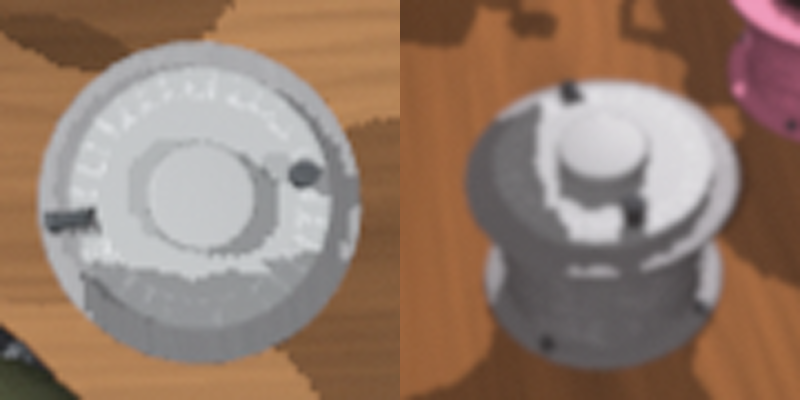

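The lid is down and level. The pin shows in the notch at (75,219) and the stud is opposite it. The disc is 8.9 mm above the flange against 9.0 mm expected, and the hand is clear. Handing in.

```bash
python3 -c "
from plant import r
r.finish_job()"
```

```text
the job is handed in; nothing more can be done
```

I turned the lid counter-clockwise about 147° with the closed fingertips against its stud until the notch stood over the pin. I then pressed the boss until the lid was home, took the hand away and handed the job in at about 17.6 s.

- **Lining up:** The first push stopped about 4° short. A second small push brought the notch to within about 0.5 pixel (roughly 1 mm) of the pin before I pressed.
- **Pressing:** The first touch on the boss was 6 mm off centre with about 1 N. I rose, centred, and pressed until it stopped dead at 37 N, with the fingertips 111 mm above the bench, which is the boss height with the lid home.
- **Last checks:** The lid is level, and its top is 8.9 mm above the flange against 9.0 mm expected. The depth camera read the boss at 112 mm rather than 111 mm, but it read the flange 1.2 mm high as well. The pin shows in the notch.
- **Other things on the bench:** I kept the path clear of the bottle, jug, sharpener and scoop and felt no unexpected contact. I did not separately measure where they stand at the end.

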